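Rock the heavy onion bin to roll out the onions

ROBOT

A 6-joint arm with a two-finger parallel gripper is mounted at the origin on a cart in front of the work surface, level with it; the furniture and walls round the work are solid. World frame = base frame: x ahead of the robot, y to its left, z up, the work surface at z = 0. Lengths are in m, angles in rad, forces in N, time in s.
With the tool pointing down it reaches from about 0.275 to 0.825 m from the base axis. Payload 4.9 kg.
Tool frame: the origin (TCP) lies midway between the tips of the shut fingers; the grasp point (between the pads) lies 19 mm behind it (bot.grip_depth is the distance from the TCP to the grasp point, in m); y points along the fingers, x is the direction in which the jaws open and shut, and the axes are right-handed (so a half turn about y gives the same grasp; the last joint's range is limited). The gripper opens to 85 mm and grips with 20 to 120 N. Pads are 22 mm wide; open, the fingers measure 114 mm over their backs; the gripper's body (76 mm by 85 mm) begins 54 mm behind the grasp point. The pads swing forward as they close: fully open they stand 13 mm farther back than shut.
Start: joints at [1.178, 0.326, -0.193, 1.052, 0, 1.437], TCP at [0.141, 0.532, 0.231] pointing down, gripper open.
Joint ranges: [-2.65, 2.65], [-0.97, 1.79], [-1.3, 1.35], [-1.93, 2.1], [-1.47, 1.37], [-3.14, 3.14]. Speed limits (rad/s): [2.57, 2.57, 3.14, 3.14, 3.14, 3.14].

INTERFACE

Orientations are given as a unit quaternion [w, x, y, z].
In Python, from cell import bot gives the robot as it stands. Calls block until the motion is done:
- bot.move_pose(position, orientation): joint-space move of the TCP to a pose.
- bot.move_linear(position, speed=0.15, rotation=None, until_force=None): straight line of the TCP; rotation=None keeps the orientation; speed is the mean speed in m/s. With until_force (N) it stops when the force on the tool has changed by that much, and returns True; else False.
- bot.goto_joints(angles): joint-space move.
- bot.set_gripper(opening, grasp_force=None): opening from 0.0 (shut) to 1.0 (fully open); grasp_force is the grip in N (None keeps the last); returns when the fingers have stopped.
- bot.wait(seconds).
- bot.solve_ik(position, orientation): joint angles nearest the present ones, or None.
- bot.camera(name): name is "scene" or "top"; returns the picture (480x640x3 uint8, red, green, blue); there is no depth.
- bot.calibration(name): a dict with "mtx" (3x3 intrinsics, pixels), "k1" (the pictures are not rectified: a ray, as slopes to the right and down, at radius r is drawn at 1 + k1 r^2 times it, then the intrinsics apply), "extrinsics" (4x4, takes a point from world to camera coordinates). Camera axes: x right, y down, z forward; pixel columns grow to the right and rows downward; lengths in m; the calibration is good to about 2 mm. A picture is of the moment at which its call begins. calibration takes no time and is no camera call.
A pose or a line that the arm cannot do raises bot.PlanningError and nothing moves.
- bot.close_job(): hands the job in, once; it reports no verdict.
Trained networks look in the newest picture that a camera, given by its name, has taken for a name from the list of things; names that differ only in an ending like _2 or _b are one class to them, and where a whole thing is asked for, a point or a joint stands for the part that bears it (a point fixed in the world has none). Each returns a list of dicts, best first, with "confidence" (0 to 1); they miss things now and then, are a little off and sometimes report something else, mostly with a low value. They report only what shows in the picture. A call takes as long as a camera call. They do not tell look-alikes from the thing itself.
- bot.search_frame(camera, thing): "bbox" ([left, top, width, height] in pixels, round what is visible of it).
Readings, each from a call of its own:
- bot.read_clock(): time.
- bot.read_joint_positions(): joint angles.
- bot.read_joint_vel(): joint speeds.
- bot.read_joint_efforts(): joint torques, N m.
- bot.read_position(): TCP position.
- bot.read_tool_rot(): TCP orientation.
- bot.read_ft_force(): force on the tool from outside, world axes, zero at the start.
- bot.read_moment(): the same for the moment, N m.
- bot.read_gripper_width(): opening from 0.0 (shut) to 1.0 (fully open).
Only numpy, scipy, OpenCV 4.12 (cv2) and the standard library are available. Lean on these libraries where they do the work, as an engineer would, in place of code of your own. Each camera call takes 0.05 s, during which the arm holds its last target. There are 200 camera calls.

TASK

Roll both onions out of the heavy stoneware bin into the wooden tray in front of its low lip: take the bin by its bar handle and rock it forward on its front base edge, keeping that edge down on the worktop; do not lift the bin. Then rock it back down gently onto its base where it stood, and let go, with both onions left lying in the tray.

Things in the scene. Friction and masses are not known exactly. Their poses are not given: they have to be found in the camera images.
- onion_bin: larger white stoneware bin (sizes in mm), 130 wide (x), 150 deep (y), about 1.8 kg, loose. Origin: middle of front base edge; z up, +y to its back, tray on -y. Front wall 75 high; back 115. A ramp inside rises 33 deg to the front lip: onions roll out at 45-55 deg lean (+ about x). Steel bar handle, 12 thick, along x, 136 long: centre y +130, z 160, turns in a grip. Balances at 65-75 deg
- tray: wooden tray fixed on the worktop, sizes in mm: 170 wide (x), 190 deep. Origin: middle of the foot of its low lip; it extends from there along its -y; z up. The lip, 12 mm high, faces the bin 20 to 30 mm from its front base edge; sides 36 and far end 45 mm high; walls and floor 6 mm thick. Axes within 4 degrees of the bin's
- onion_a: brown onion, 46 mm across, 40 mm high plus a short dry neck; origin at its centre. Starts inside the bin on the floor near the back wall, on the bin's -x side
- onion_b: a second, like onion, origin at its centre. Starts inside the bin near the back wall, on the bin's +x side
Mind the look-alikes: they are no part of the job. Leave any grey look-alike of the onion_b alone.

How it is judged:
By the outcome, as a careful person would: the job done as asked, in the order asked, and still so for the second after the job is handed in, with the robot touching nothing.
It also fails if it takes over 51 s, if anything falls off the work surface, if the arm or the gripper's body presses on something with over 40 N, if the wrist force passes 120 N, or if a joint passes its speed limit or range.

## Working session

There is one attempt and no reset: what is moved stays moved. The work goes in short steps, each a Python script; the robot and the scene stay as the last script left them, time stands still between calls to the robot, and variables do not carry over. Pictures are saved under pics/ and viewed, about 8 in all and at most 12, crops included, and the job is handed in when it is done.

```bash
mkdir -p pics; ls; python3 - <<'E'
from cell import bot
import cv2
for n in("scene","top"):
    im=bot.camera(n); cv2.imwrite(f"pics/{n}0.png",im[:,:,::-1])
    c=bot.calibration(n); print(n,c)
    for t in("onion_bin","tray","onion_a"):
        print(t,[(d['bbox'],round(d['confidence'],2)) for d in bot.search_frame(n,t)])
print(bot.read_clock(),bot.read_tool_rot(),bot.grip_depth)
E
```

```text
pics
scene {'mtx': array([[459.74072082,   0.        , 317.50492325],
       [  0.        , 459.74072082, 236.36929739],
       [  0.        ,   0.        ,   1.        ]]), 'k1': -0.09017673215547942, 'extrinsics': array([[ 0.90623582, -0.42236839,  0.01848206, -0.37914917],
       [-0.25647067, -0.58398661, -0.77018338,  0.21682057],
       [ 0.33609439,  0.69322766, -0.63755468,  0.66209454],
       [ 0.        ,  0.        ,  0.        ,  1.        ]])}
onion_bin [([289.6, 172.9, 107.9, 140.6], 0.67)]
tray [([325.7, 282.0, 159.9, 143.5], 0.8)]
onion_a [([331.8, 232.6, 25.5, 20.0], 0.67), ([317.8, 240.2, 11.0, 20.4], 0.55)]
top {'mtx': array([[467.22573362,   0.        , 323.42954657],
       [  0.        , 467.22573362, 245.72343269],
       [  0.        ,   0.        ,   1.        ]]), 'k1': -0.053822428541473816, 'extrinsics': array([[ 4.88465989e-02, -9.98806129e-01,  5.70817120e-04,
         8.72520287e-02],
       [-9.73254294e-01, -4.77254132e-02, -2.24718409e-01,
         4.90160363e-01],
       [ 2.24477367e-01,  1.04211798e-02, -9.74423579e-01,
         8.16779636e-01],
       [ 0.00000000e+00,  0.00000000e+00,  0.00000000e+00,
         1.00000000e+00]])}
onion_bin [([321.7, 190.9, 86.7, 96.1], 0.79)]
tray [([407.5, 206.0, 108.8, 92.9], 0.87)]
onion_a [([328.1, 252.4, 23.0, 21.8], 0.76), ([274.1, 251.5, 22.7, 22.5], 0.73), ([329.4, 223.4, 22.3, 20.2], 0.57)]
0.4 [-0.5602819   0.56039363  0.4312009  -0.43140347] 0.0187
```

View pics/scene0.png

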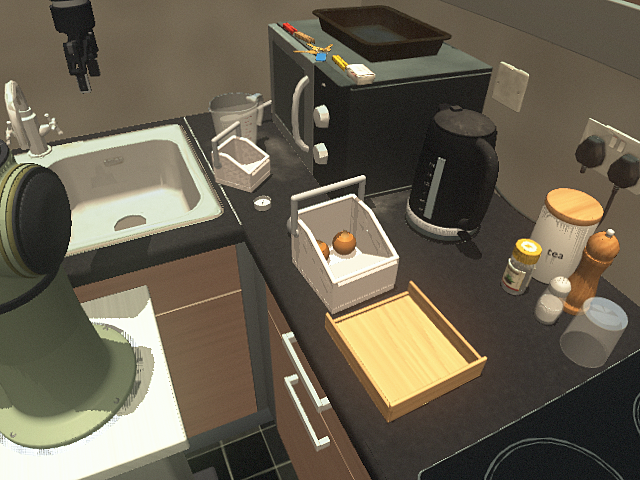

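View pics/top0.png

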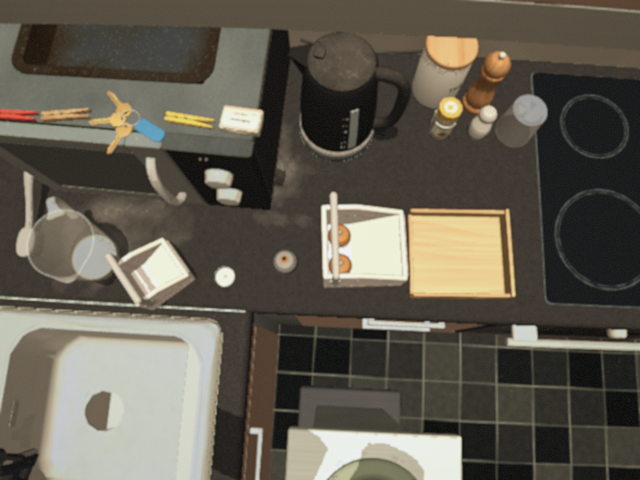

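The view matches the description. The bin is at scene (345,245) / top (364,240), with brown onions inside at top (339,263) and (340,234). The tray is at top (460,252).

Look-alikes:
- Small white caddy: top (155,270), scene (240,160).
- Grey onion: top (285,261).
- Tea-light: top (225,277).

I choose the larger white bin beside the tray. Next is a close crop to confirm it and to pick points for a pose fit.

```bash
python3 - <<'E'
import cv2,numpy as np
a=cv2.imread("pics/top0.png")[180:310,265:425]; b=cv2.imread("pics/scene0.png")[165:325,270:430]
cv2.imwrite("pics/ctop.png",cv2.resize(a,None,fx=5,fy=4.6,interpolation=cv2.INTER_CUBIC)if 0 else cv2.resize(a,None,fx=4.6,fy=4.6,interpolation=cv2.INTER_CUBIC))
cv2.imwrite("pics/cscene.png",cv2.resize(b,None,fx=3.75,fy=3.75,interpolation=cv2.INTER_CUBIC))
E
```

```text
(no output)
```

View pics/ctop.png

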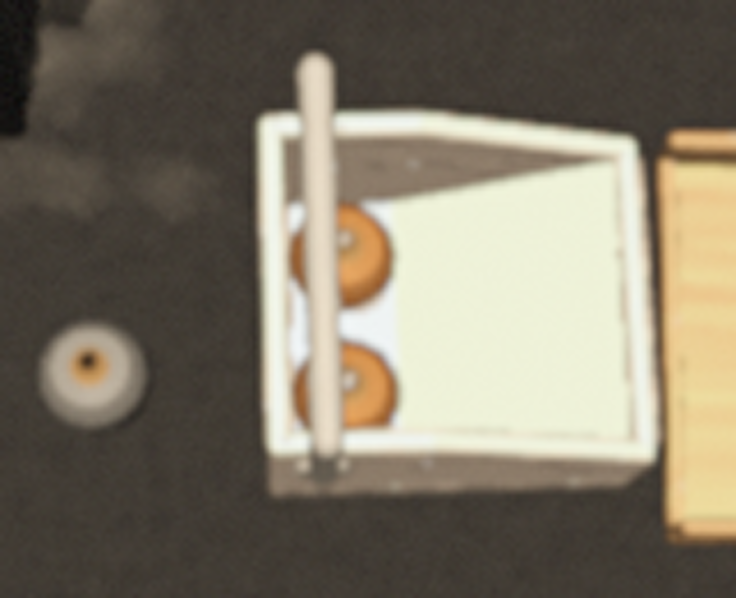

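View pics/cscene.png

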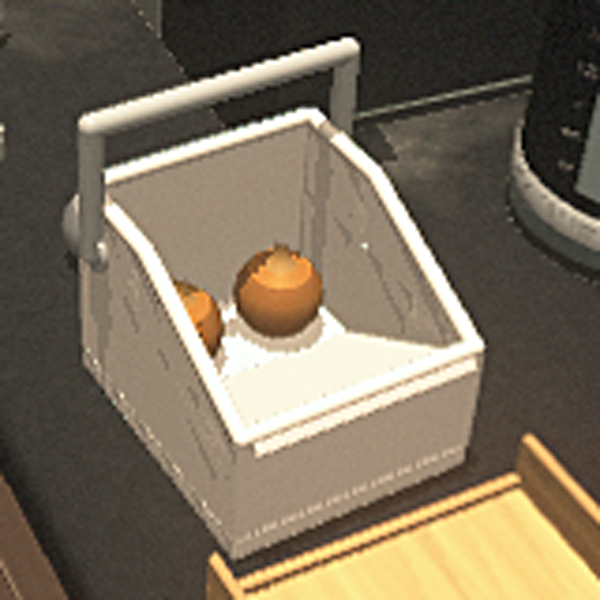

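The crop confirms it: larger white bin, two brown onions inside, bar handle running from top-crop (315,54) to (326,455), grey onion standing outside behind it. Now the pose fit.

```bash
cat >fit.py <<'E'
import numpy as np
from scipy.optimize import least_squares
from cell import bot
C={n:bot.calibration(n) for n in("scene","top")}
def proj(n,P):
    c=C[n]; p=np.asarray(P)@c["extrinsics"][:3,:3].T+c["extrinsics"][:3,3]
    s=p[:,:2]/p[:,2:]; s=s*(1+c["k1"]*(s**2).sum(1,keepdims=True))
    return s*[c["mtx"][0,0],c["mtx"][1,1]]+c["mtx"][:2,2]
def b2w(q,P):
    P=np.asarray(P,float); c,s=np.cos(q[2]),np.sin(q[2])
    return P@np.array([[c,s,0],[-s,c,0],[0,0,1]])+[q[0],q[1],0]
def pt(u,s,off): return (np.array(u)+.5)/s-.5+off
E
python3 - <<'E'
from fit import *
T=[((68,130,160),(315,54)),((-68,130,160),(326,457)),((65,0,75),(638,138)),((-65,0,75),(660,460)),((65,150,115),(258,118)),((-65,150,115),(270,452)),((-65,150,0),(270,495))]
S=[((-65,0,0),(235,557)),((65,0,0),(467,467)),((-65,0,75),(242,442)),((65,0,75),(483,350)),((-65,150,0),(83,365)),((-68,130,160),(82,125)),((68,130,160),(356,46))]
d={"top":(T,4.6,[265,180]),"scene":(S,3.75,[270,165])}
def res(q,each=False):
    r=[proj(n,b2w(q,np.array([a for a,_ in L])/1e3))-np.array([pt(u,s,o) for _,u in L]) for n,(L,s,o) in d.items()]
    return r if each else np.vstack(r).ravel()
f=least_squares(res,[.5,.05,0],loss="soft_l1")
print(f.x,np.degrees(f.x[2])); [print(r.round(1)) for r in res(f.x,True)]
q=f.x; np.save("q.npy",q)
from scipy.spatial.transform import Rotation as R
print("handle",b2w(q,[[0,.13,.16]]))
# tool: approach down, jaw x along bin y
for sgn in(1,-1):
    ax=np.array([-np.sin(q[2]),np.cos(q[2]),0])*sgn; dn=np.array([0,0,-1.])
    M=np.column_stack([ax,dn,np.cross(ax,dn)]); w=np.roll(R.from_matrix(M).as_quat(),1)
    for nm,(a,b) in dict(start=(.13,.16),up=(.13,.25),end=(-.06,.2)).items():
        p=b2w(q,[[0,a,b-bot.grip_depth]])[0]; j=bot.solve_ik(p,w); print(sgn,nm,None if j is None else np.round(j,2))
E
```

```text
[ 0.49081948 -0.03705235  0.07228203] 4.141455020020092
[[ 0.3  3.8]
 [ 0.3 -3.8]
 [-1.   0.7]
 [-1.4 -0.1]
 [ 0.9  0.1]
 [ 0.   0.1]
 [ 0.   0. ]]
[[-0.3  1.1]
 [-0.1 -1.1]
 [-0.3  0.6]
 [ 1.2 -0.7]
 [ 0.3 -0.8]
 [ 2.8 -0.1]
 [-1.7  0.6]]
handle [[0.481431   0.09260819 0.16      ]]
1 start [ 0.04  0.3  -0.48  0.79  0.   -0.03]
1 up [ 0.04  0.22 -0.34  1.01  0.   -0.03]
1 end [-0.34  0.28 -0.39  0.9   0.   -0.41]
-1 start [ 0.04  0.3  -0.48  0.79  0.    3.11]
-1 up [ 0.04  0.22 -0.34  1.01  0.    3.11]
-1 end [-0.34  0.28 -0.39  0.9   0.    2.73]
```

```bash
cat >h.py <<'E'
from fit import *
from scipy.spatial.transform import Rotation as R
q=np.load("q.npy")
ax=np.array([-np.sin(q[2]),np.cos(q[2]),0]); dn=np.array([0,0,-1.])
W=np.roll(R.from_matrix(np.column_stack([ax,dn,np.cross(ax,dn)])).as_quat(),1)
def P(y,z): return b2w(q,[[0,y,z-bot.grip_depth]])[0]
def st(): print("t",round(bot.read_clock(),2),"F",np.round(bot.read_ft_force(),1),"p",np.round(bot.read_position(),4),"w",round(bot.read_gripper_width(),3))
E
python3 - <<'E'
from h import *; import cv2
a=R.from_matrix(np.column_stack([[-.92,.38,0],dn,np.cross([-.92,.38,0],dn)])).as_quat()
bot.move_pose([.17,.40,.30],bot.read_tool_rot())
bot.move_pose(P(.13,.30),W); bot.set_gripper(.6,60); st()
bot.move_linear(P(.13,.20),.12); st()
print(bot.move_linear(P(.13,.16),.08,until_force=8)); st()
for n in("top","scene"): cv2.imwrite(f"pics/g_{n}.png",bot.camera(n)[:,:,::-1])
a=cv2.imread("pics/g_scene.png")[120:330,250:450]; cv2.imwrite("pics/g.png",cv2.resize(a,None,fx=2.8,fy=2.8))
E
```

```text
t 3.1 F [0. 0. 0.] p [0.4813 0.0928 0.2814] w 0.602
t 4.08 F [ 0.1 -0.2  0.5] p [0.482  0.0926 0.1819] w 0.599
False
t 4.73 F [-0.2  0.2  0.6] p [0.4817 0.0926 0.1415] w 0.602
```

View pics/g.png

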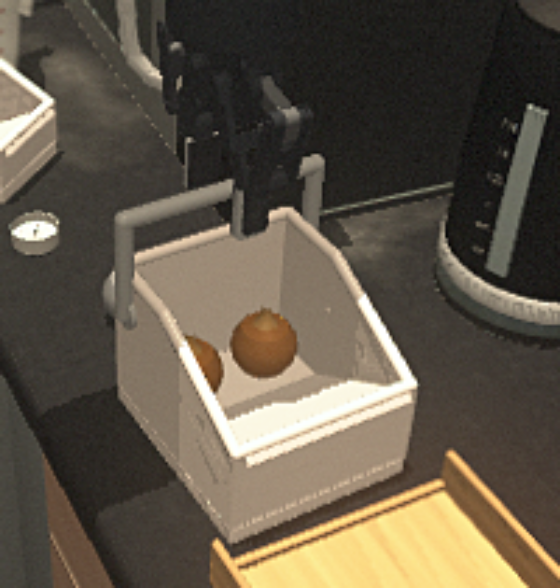

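The fingers straddle the bar near its middle (crop (255,200)), and the bin is undisturbed. Next I grip and rock to 30°, with force readings along the way.

```bash
cat >>h.py <<'E'
r=np.hypot(.13,.16); a0=np.arctan2(.16,.13)
def rock(th,v,dz=0):
    a=a0+np.radians(th); bot.move_linear(P(r*np.cos(a),r*np.sin(a)+dz),v)
E
python3 - <<'E'
from h import *
bot.set_gripper(0,60); st(); print(bot.read_moment().round(2))
for th in range(3,31,3):
    rock(th,.06)
    if th in(3,6,15,24,30): print(th); st()
import cv2; a=bot.camera("scene")[120:400,230:500,::-1]; cv2.imwrite("pics/r30.png",cv2.resize(a,None,fx=2.1,fy=2.1))
E
```

```text
t 5.29 F [-0.5  0.7  4.7] p [0.4816 0.0928 0.1417] w 0.111
[0.12 0.2  0.01]
3
t 5.62 F [ 1.9  8.1 -5.2] p [0.4817 0.0858 0.1471] w 0.111
6
t 5.96 F [ 2.1  8.  -7.5] p [0.4822 0.0775 0.1531] w 0.114
15
t 6.96 F [ 0.5 10.6 -0.4] p [0.4844 0.05   0.1693] w 0.117
24
t 7.96 F [-1.7 12.   8. ] p [0.4871 0.02   0.1812] w 0.12
30
t 8.62 F [-1.6  8.2  9.8] p [ 0.489  -0.0026  0.1861] w 0.113
```

View pics/r30.png

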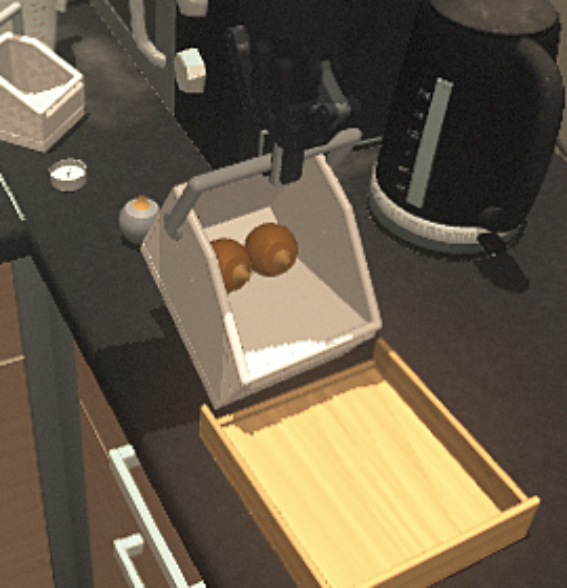

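At 30° the edge is down, with about 10 N pressing into the worktop, and both onions are still at the back (crop (228,263), (271,248)). Continuing slowly.

```bash
python3 - <<'E'
from h import *
import cv2
for th in range(33,52,3):
    rock(th,.05); print(th); st()
    if th>=45:
        bot.wait(.3); bot.camera("scene")
        print([(np.round(d['bbox']),round(d['confidence'],2)) for d in bot.search_frame("scene","onion_a")][:4])
a=bot.camera("scene")[120:430,230:500,::-1]; cv2.imwrite("pics/r51.png",cv2.resize(a,None,fx=1.9,fy=1.9))
E
```

```text
33
t 9.04 F [-1.9  8.7 10.4] p [ 0.4898 -0.0129  0.1876] w 0.118
36
t 9.41 F [-1.8  3.4  9.6] p [ 0.4908 -0.0258  0.1885] w 0.112
39
t 9.78 F [-1.6  4.7  8.7] p [ 0.4916 -0.0363  0.1888] w 0.113
42
t 10.14 F [-1.4  3.5  9.7] p [ 0.4924 -0.0469  0.1885] w 0.115
45
t 10.51 F [-1.2  4.5 11.9] p [ 0.4932 -0.0573  0.1877] w 0.114
[(array([406., 358.,  32.,  32.]), 0.96), (array([287., 213.,  20.,  25.]), 0.81), (array([432., 343.,  32.,  28.]), 0.59)]
48
t 11.28 F [-0.4  3.8  6.8] p [ 0.4939 -0.0687  0.1858] w 0.115
[(array([431., 346.,  32.,  28.]), 0.94), (array([282., 216.,  26.,  20.]), 0.85), (array([402., 358.,  34.,  30.]), 0.7)]
51
t 12.04 F [-0.4  2.7  7.2] p [ 0.4947 -0.079   0.1839] w 0.114
[(array([431., 347.,  31.,  27.]), 0.9), (array([403., 359.,  32.,  31.]), 0.75), (array([286., 212.,  22.,  22.]), 0.69)]
```

View pics/r51.png

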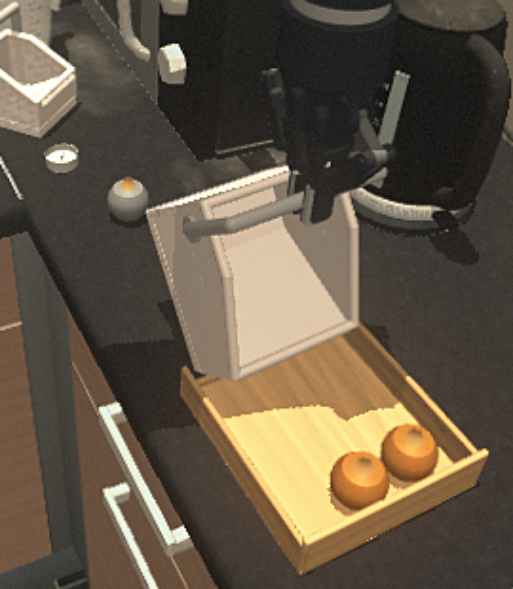

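Both onions lie in the tray at crop (359,480) and (410,452), and the grey one is untouched. Rocking back now.

```bash
python3 - <<'E'
from h import *
import cv2
for th in list(range(48,5,-3))+[4,2,1]:
    rock(th,.06 if th>8 else .025)
    if th in(45,36,24,12,6,4,2,1): print(th); st()
a=bot.camera("scene")[120:430,230:500,::-1]; cv2.imwrite("pics/b1.png",cv2.resize(a,None,fx=1.9,fy=1.9))
E
```

```text
45
t 13.16 F [0.3 3.6 5.9] p [ 0.4931 -0.0578  0.1872] w 0.114
36
t 14.16 F [1.5 3.3 3.6] p [ 0.4903 -0.0256  0.1873] w 0.114
24
t 15.49 F [ 2.3  4.1 -0.6] p [0.4867 0.018  0.18  ] w 0.111
12
t 16.82 F [ 2.5  5.1 -2.7] p [0.4837 0.0583 0.1639] w 0.117
6
t 17.74 F [ 2.1  5.  -1.7] p [0.4824 0.0771 0.1532] w 0.112
4
t 18.18 F [ 2.9  5.2 -1.2] p [0.4821 0.0828 0.1493] w 0.114
2
t 18.62 F [ 2.8  4.4 -4.4] p [0.4812 0.0885 0.1445] w 0.117
1
t 18.92 F [ 2.6  4.7 -4.3] p [0.481  0.0911 0.1425] w 0.113
```

View pics/b1.png

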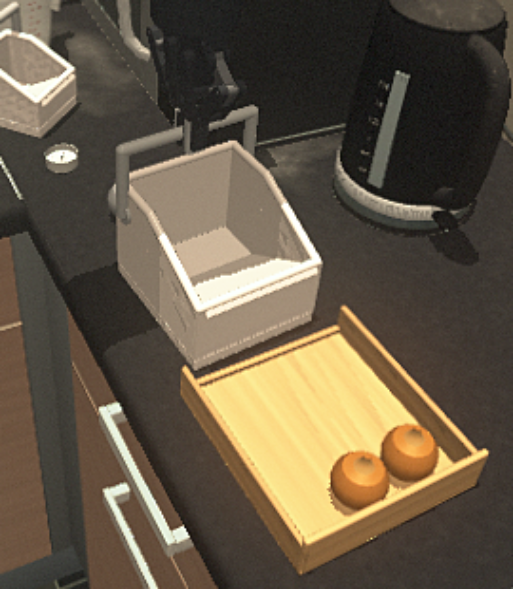

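```bash
python3 - <<'E'
from h import *
import cv2
a=a0+np.radians(-1.2)
print(bot.move_linear(P(r*np.cos(a),r*np.sin(a)),.012,until_force=7)); st()
bot.set_gripper(.25); bot.wait(.2); st()
bot.set_gripper(.6); bot.move_linear(P(.13,.19),.06); st(); bot.move_linear(P(.13,.30),.12)
bot.move_pose([.30,.30,.32],bot.read_tool_rot()); bot.wait(.5); st()
i=bot.camera("top"); j=bot.camera("scene")
o=cv2.imread("pics/top0.png")
a=i[150:330,250:540,::-1]; b=o[150:330,250:540]
cv2.imwrite("pics/end.png",cv2.resize(np.vstack([b,a]),None,fx=1.65,fy=1.65))
for n in("top","scene"):
  for t in("onion_bin","onion_a"): print(n,t,[(np.round(d['bbox'],1),round(d['confidence'],2)) for d in bot.search_frame(n,t)])
E
```

```text
True
t 19.27 F [-0.2  0.5  3.8] p [0.481  0.0918 0.142 ] w 0.12
t 19.75 F [0.6 0.1 0.2] p [0.4816 0.0919 0.1421] w 0.255
t 20.78 F [-0.3  0.  -0.1] p [0.4815 0.0926 0.1715] w 0.598
t 23.43 F [-0.7 -0.5  0. ] p [0.3002 0.2998 0.32  ] w 0.596
top onion_bin [(array([322.5, 192.3,  88.3,  95.1]), 0.59)]
top onion_a [(array([476.2, 248.7,  26.9,  20.7]), 0.85), (array([477. , 223.2,  22.2,  18.1]), 0.74), (array([272.6, 253.5,  25.2,  20.4]), 0.57)]
scene onion_bin [(array([290. , 173.7, 108.8, 142.9]), 0.86)]
scene onion_a [(array([406.3, 359.8,  29.2,  29.7]), 0.87), (array([430.5, 348.1,  32.4,  25.1]), 0.78)]
```

View pics/end.png

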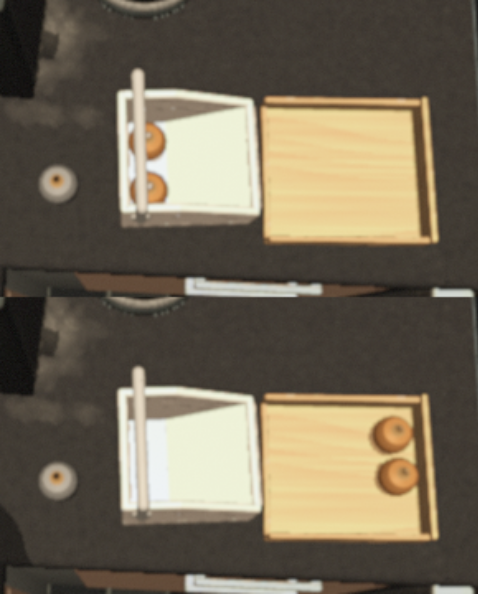

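The bin is flat and back within about 1 px of its starting place, and both onions are in the tray at top-view crop (393,435) and (398,475). The gripper is clear.

```bash
python3 -c "
from cell import bot
print(bot.close_job(),bot.read_clock())"
```

```text
the job is handed in; nothing more can be done
the job is handed in; nothing more can be done
```

Both onions are in the tray, and the bin is back down flat, about 1–2 mm from where it stood. I handed the job in at about 23.4 s of the 51 s allowed.

- **What I did:** I gripped the bin's bar handle and rocked it about its front base edge to 51°. Both onions were already in the tray when I looked at 45°. I then rocked the bin back, set it down slowly with a force stop, opened the gripper and moved the arm away.
- **Last checks:** The before and after pictures show the bin in the same place to about a pixel, both onions lying in the tray, and the grey onion undisturbed. Wrist force readings stayed below about 15 N.
- **Not measured directly:** I judged that the front edge stayed down from the force readings and pictures. It was pressed into the worktop at high lean and carried only part of the bin's weight at low lean. No check failed or disagreed.

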